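# Clamp the sweet jar in the one-handed board and take off its tight lid

### The job

Slide the orange jaw of the kitchen board up against the sweet jar until it clamps the jar firmly in the board's fixed jaw, and let go of the jaw. Then, with the jar braced there, unscrew its tight red lid anticlockwise, stop turning as soon as the threads let go, and lift the lid straight off. Finish still holding the lid level a couple of centimetres above the middle of the open mouth, the jar standing clamped in the board, and leave the two tumblers and the spoon where they are.

Things in the scene. Friction and masses are not known exactly. Their poses are not given: they have to be found in the camera images.
- board: white one-handed preparation board, 300 x 220 x 18 mm, fixed to the counter by suction feet. Origin: centre of its underside; x runs along the clamp's slide, from the sliding jaw towards the fixed orange V jaw at its far end; z up. The clamped jar's axis stands at x = 65 mm, y = 0. Both jaws' rubber faces are 90-degree Vs, 26 to 66 mm above the counter; only the grip is higher
- jaw: orange sliding jaw: moves only along board x (+x closes), stiffly, about 10 N, and stays where left. Its rubber face is springy, 3 N per mm, 6 mm deep: pushed 3 mm past first touch (about 20 N in all; 25 N does no harm) it keeps about 10 N on the jar when let go. Origin: on the board's top under the grip's centre, which is 90 mm from the jar's axis when the jaw touches. 35 to 60 mm of travel to clamp
- jaw_grip (a point): point inside the sliding jaw's upright orange grip, 14 mm below its top, on its middle plane. The grip is a plate 16 mm thick (along the slide) and 46 mm wide (across it); its top is 106 mm above the counter and it stands free above 66 mm: pinch it from above or push it from behind
- jar: glass jar of coloured sweets, 66 mm in diameter, 98 mm tall, about 0.4 kg, standing loose on the board (18 mm above the counter) between the open jaws. Origin: centre of its underside, z up. Straight wall up to 68 mm, then a shoulder narrowing to a 51 mm neck at 82 mm. Its x axis lies along the lid's while the lid is tight
- jar_mouth (a point): centre of the jar's rim, 98 mm above the jar's underside
- lid: red metal twist-off lid, 63 mm in diameter, 15 mm tall, 41 g, tight: about 0.35 N m to turn, enough to spin an unbraced jar. Origin: centre of its lower edge, 86.5 mm above the jar's underside when tight; z up. Turned anticlockwise seen from above it climbs 1 mm and its threads let go after 43 degrees (0.75 rad); its seal then lifts it 1 mm more. The next thread stops it at 77 degrees
- green_tumbler: green plastic tumbler, 74 mm in diameter at the rim, 95 mm tall, standing on the counter beside the board; leave alone. Origin: centre of its underside
- yellow_tumbler: yellow plastic tumbler, same size, on the counter beside the board; leave alone. Origin: centre of its underside
- spoon: steel spoon about 160 mm long lying on the counter beside the board; leave alone
Not all that is in view belongs to the job. Of the things that look like the lid, the middle-sized one is meant.

How it is judged:
By the outcome, as a careful person would: the job done as asked, in the order asked, and still so for the second after the job is handed in, while the arm keeps its last pose, push and grip.
It also fails if it takes over 50 s, if anything falls off the work surface, if the arm or the gripper's body presses on something with over 40 N, if the wrist force passes 120 N, or if a joint passes its speed limit or range.

### The arm

A 7-joint arm with a two-finger parallel gripper is mounted at the origin on the work surface. World frame = base frame: x ahead of the robot, y to its left, z up, the work surface at z = 0. Lengths are in m, angles in degrees, forces in N, time in s.
With the tool pointing down it reaches from about 0.425 to 0.875 m from the base axis. Payload 4.7 kg.
Tool frame: the origin (TCP) lies at the very end of the fingers, on their centre line; the grasp point (between the pads) lies 19 mm behind it; z points along the fingers, y is the line along which they close (so a half turn about z gives the same grasp; the last joint's range is limited). The gripper opens to 87 mm and grips with 3 to 60 N. Pads are 19 mm wide; open, the fingers measure 117 mm over their backs; the gripper's body (75 mm by 190 mm) begins 51 mm behind the grasp point.
Start: joints at [-63.764, 18.392, -4.016, 83.108, 1.295, 78.541, -3.26], TCP at [0.279, 0.587, 0.223] pointing down, gripper open.
Joint ranges: [-163.93, 163.93], [-17.29, 119.83], [-79.2, 71.16], [3.27, 140.29], [-89.18, 269.18], [5.43, 117.66], [-154.24, 154.24]. Speed limits (degrees/s): [147.25, 147.25, 180, 180, 180, 180, 180].

### API

Orientations are given as [roll, pitch, yaw] about the fixed x, y, z axes, in that order (R = Rz(yaw) Ry(pitch) Rx(roll)).
In Python, from cell import telemetry, cams, env gives the robot as it stands.
- The arm moves only by the tool arm_command, never from a script. Its argument "series" is text: rows parted by semicolons, each of 5 numbers parted by spaces: the shift along the tool's x, y, z in mm, then the turn about the tool's z in rad, then the closure in counts, from 0 (fully open) to 255 (shut). A call has 1 to 20 rows; each row shifts and turns the commanded pose from where the row before left it, along the tool's axes as they then stand; what a row does not reach is not made up. A row lasts 1/12 s, in which the tool goes at most 41.7 mm and 7.16 degrees, less where a joint would pass 70% of its speed; a pose out of reach is approached as far as the arm can. A call is refused whole if a number of a shift passes 41.7 or a number of a turn 0.125, either way. A call with a gripper value outside its range is refused whole. The fingers move at their own pace and stop on an object; "squeeze" is the grip in N (left out, the last holds). Time passes only in rows, so rows that do not move let the fingers close. It gives the time, the measured TCP pose, the force, the opening and the grip force at its end, in the units of the state.
- telemetry.get_obs(): the state, without advancing time (a new reading comes with each control period).
- cams.read_camera(name): name is "side" or "top" or "wrist"; returns the picture (384x512x3 uint8, blue, green, red); there is no depth.
- cams.calibration(name): a dict with "K" (3x3 intrinsics, pixels), "origin" and "rotation" of the camera in the world; the wrist camera has in their place "hand_eye" (4x4, takes a point from camera to tool coordinates, whose origin is the TCP and whose axes are the flange's). Camera axes: x right, y down, z forward; pixel columns grow to the right and rows downward; lengths in m; the calibration is good to about 2 mm. A picture is of the moment at which its call begins: read the wrist's pose just before it. calibration takes no time and is no camera call.
- env.sign_off(): hands the job in; it is judged then, once.
The state is a dict: "time_s": time; "qpos": joint angles; "joint_velocities": joint speeds; "effort": joint torques, N m; "tool_pos": TCP position; "tool_rot": TCP orientation; "force": force on the tool from outside, world axes, zero at the start; "wrist_torque": the same for the moment, N m; "grip_width": finger opening in m; "grasp_force": force on a finger pad.
Only numpy, scipy, OpenCV 4.12 (cv2) and the standard library are available. Lean on these libraries where they do the work, as an engineer would, in place of code of your own. Each camera call takes 0.05 s, during which the arm holds its last target. There are 200 camera calls.

## Working session

There is one attempt and no reset: what is moved stays moved. The work goes in short steps, Python scripts to look and compute and a tool call to move; the robot and the scene stay as the last step left them, time stands still between calls to the robot, and variables do not carry over. Pictures are saved under pics/ and viewed, at most 10 in all, crops included, and the job is handed in when it is done.

Besides the shell and the picture viewer there is one more tool, called after "Call:" in YAML: its name, and indented under it one key for each argument. arm_command: Moves the arm, as the interface text tells. Its arguments: {"type":"object","properties":{"series":{"type":"string"},"squeeze":{"type":"number"}},"required":["series"]}

```bash
ls; mkdir -p pics
python3 - <<'E'
from cell import telemetry, cams
import cv2,numpy as np
o=telemetry.get_obs();print(o)
for n in("top","side"):
    c=cams.calibration(n);print(n,np.round(c["K"],1).tolist(),np.round(c["origin"],3),np.round(c["rotation"],3).tolist())
    cv2.imwrite(f"pics/{n}0.png",cams.read_camera(n))
print(cams.calibration("wrist"))
E
```

```text
pics
{'time_s': 0.0, 'qpos': array([-63.76351752,  18.43815557,  -4.0160867 ,  83.1743757 ,
         1.29494563,  78.54197806,  -3.26116803]), 'joint_velocities': array([-0.01804691, -0.05484558, -0.05131612, -0.07659765,  0.06732947,
       -0.00701243,  0.01038053]), 'effort': array([-5.21105703e-04, -4.91296649e+01, -4.04354436e-01, -3.12520587e+01,
       -6.40059239e-02,  4.38279309e-02,  1.64307362e-04]), 'tool_pos': array([0.27890228, 0.58650567, 0.22147646]), 'tool_rot': array([-1.79890735e+02,  5.58971585e-03,  1.54572609e+02]), 'force': array([0.24499924, 0.34508024, 0.36014226]), 'wrist_torque': array([ 0.02333803, -0.0285989 ,  0.02127057]), 'grasp_force': 0.0, 'grip_width': 0.08709667071350258}
top [[381.4, 0.0, 260.2], [0.0, 381.4, 188.3], [0.0, 0.0, 1.0]] [0.485 0.091 0.882] [-169.463, -0.355, -88.591]
side [[426.9, 0.0, 252.7], [0.0, 426.9, 192.0], [0.0, 0.0, 1.0]] [ 0.137 -0.595  0.927] [-135.36, -0.54, -35.231]
{'K': array([[320.77297694,   0.        , 253.92417493],
       [  0.        , 320.77297694, 190.51517821],
       [  0.        ,   0.        ,   1.        ]]), 'hand_eye': array([[-7.12198644e-04, -9.61553368e-01, -2.74617211e-01,
         7.67195141e-02],
       [ 9.99999607e-01, -5.40025639e-04, -7.02559359e-04,
        -4.85618511e-07],
       [ 5.27247983e-04, -2.74617604e-01,  9.61553375e-01,
        -1.61777168e-01],
       [ 0.00000000e+00,  0.00000000e+00,  0.00000000e+00,
         1.00000000e+00]])}
```

View pics/top0.png

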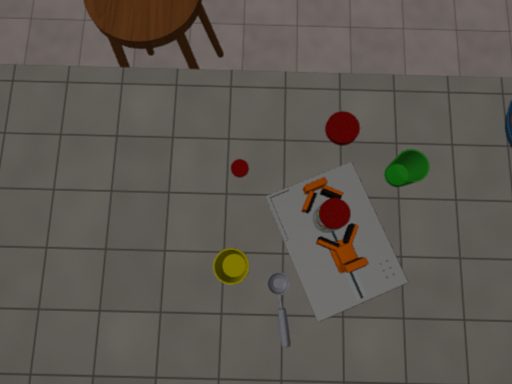

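View pics/side0.png

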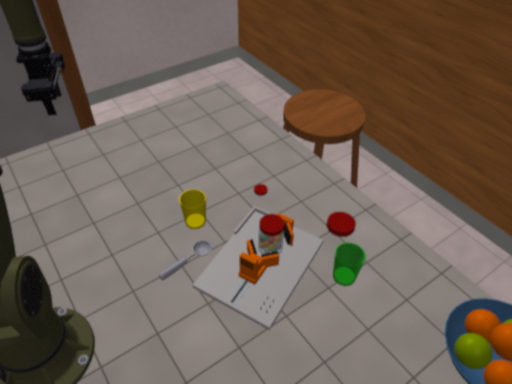

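Top view: the board is at about (337,240). There are three red lid-like things: a large one on the counter at (342,128), a small one on the counter at (240,168), and the one on the jar at (335,213). The jar lid is raised and middle-sized, so that's my choice. The jaw grip is near (352,263), the fixed jaw near (320,193), the tumblers at (407,168) and (232,267), and the spoon around (283,310).

```bash
cat > h.py <<'E'
import numpy as np,cv2
from scipy.spatial.transform import Rotation as R
from cell import telemetry,cams
def cam(n):
    c=cams.calibration(n)
    if n=="wrist":
        o=telemetry.get_obs();T=np.eye(4);T[:3,:3]=R.from_euler("xyz",o["tool_rot"],degrees=True).as_matrix();T[:3,3]=o["tool_pos"]
        T=T@c["hand_eye"];return np.array(c["K"]),T[:3,3],T[:3,:3]
    return np.array(c["K"]),np.array(c["origin"]),R.from_euler("xyz",c["rotation"],degrees=True).as_matrix()
def ray(C,uv,z):
    d=C[2]@np.linalg.solve(C[0],np.array([*uv,1.]));return C[1]+d*(z-C[1][2])/d[2]
def proj(C,p):
    q=C[0]@(C[2].T@(np.array(p)-C[1]));return q[:2]/q[2]
def masks(im):
    h=cv2.cvtColor(im,cv2.COLOR_BGR2HSV);H,S,V=[h[...,i].astype(int) for i in range(3)]
    return dict(red=((H<4)|(H>174))&(S>150)&(V>60),orange=(H>=5)&(H<16)&(S>170)&(V>100),white=(S<25)&(V>150))
def blobs(m,amin=25):
    cs,_=cv2.findContours(m.astype(np.uint8),cv2.RETR_EXTERNAL,cv2.CHAIN_APPROX_NONE)
    return sorted([c for c in cs if cv2.contourArea(c)>amin],key=cv2.contourArea)[::-1]
E
python3 - <<'E'
from h import *
C=cam("top");im=cv2.imread("pics/top0.png");M=masks(im)
for c in blobs(M["red"]):
    (u,v),r=cv2.minEnclosingCircle(c)
    for z in(.12,.015):
        p=ray(C,(u,v),z);q=ray(C,(u+r,v),z);print("red",round(u,1),round(v,1),z,p.round(4),"D",round(2*np.linalg.norm(p-q),4))
roi=np.zeros(im.shape[:2],bool);roi[150:335,255:420]=1
for c in blobs(M["orange"]&roi):
    (u,v),wh,a=cv2.minAreaRect(c);print("or",u,v,wh,a,ray(C,(u,v),.106).round(4),ray(C,(u,v),.066).round(4))
h=cv2.cvtColor(im,cv2.COLOR_BGR2HSV);print(h[290,330],h[230,240],h[260,300])
c=blobs((h[...,2]>150)&roi)
if c:
    r=cv2.minAreaRect(c[0]);b=cv2.boxPoints(r);print(r)
    P=np.array([ray(C,x,.018) for x in b]);print(P.round(4),np.linalg.norm(P-np.roll(P,-1,0),axis=1),P.mean(0))
big=cv2.resize(im[150:330,250:420],None,fx=3.3,fy=3.3,interpolation=cv2.INTER_CUBIC);cv2.imwrite("pics/crop.png",big)
E
```

```text
red 342.0 128.0 0.12 [ 0.7595 -0.0784  0.12  ] D 0.0704
red 342.0 128.0 0.015 [ 0.7973 -0.1017  0.015 ] D 0.0801
red 334.1 213.2 0.12 [ 0.5794 -0.0599  0.12  ] D 0.0623
red 334.1 213.2 0.015 [ 0.5925 -0.0807  0.015 ] D 0.0708
red 239.2 167.6 0.12 [0.6685 0.134  0.12  ] D 0.0355
red 239.2 167.6 0.015 [0.6939 0.1399 0.015 ] D 0.0404
or 343.8372802734375 251.6094970703125 (40.5384635925293, 44.0) 67.38013458251953 [ 0.504  -0.0814  0.106 ] [ 0.505  -0.0903  0.066 ]
or 314.0086364746094 184.3534698486328 (6.171402931213379, 24.68561363220215) 66.80140686035156 [ 0.6403 -0.0215  0.106 ] [ 0.6483 -0.0273  0.066 ]
or 307.51727294921875 200.2069091796875 (4.085297584533691, 20.42648696899414) 21.801406860351562 [ 0.6066 -0.0081  0.106 ] [ 0.6129 -0.0132  0.066 ]
or 332.64495849609375 189.64793395996094 (19.85338020324707, 2.7740345001220703) 22.380136489868164 [ 0.6301 -0.0601  0.106 ] [ 0.6376 -0.0679  0.066 ]
[ 10   7 111] [17 24 95] [ 23   9 109]
```

View pics/crop.png

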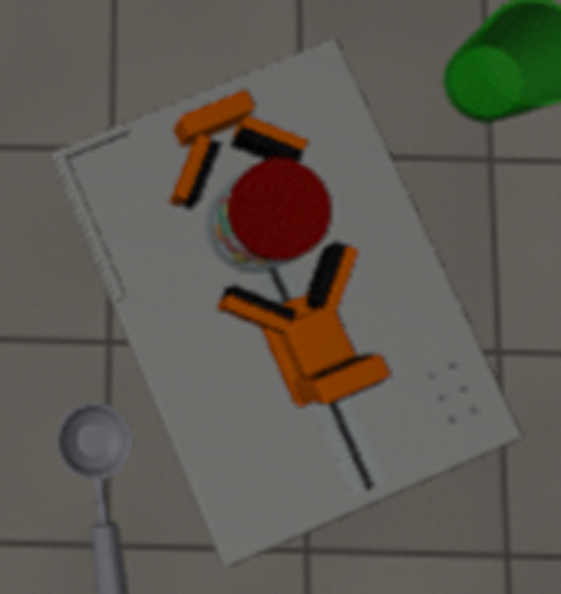

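The crop shows the jar with its red lid at crop (279,209), which is image (334,213), and the jaws' V faces on either side. The grip's top plate runs from about crop (308,390) to (390,365), and the slot from (273,268) to (370,487). The board corners are (335,40), (55,153), (228,565) and (520,436).

Run:
```python
from h import *
C=cam("top")
f=lambda a,z:ray(C,(np.array(a)-1)/3.3+[250,150],z)
P=np.array([f(a,.018) for a in[(335,40),(55,153),(228,565),(520,436)]])
print(P.round(4),np.linalg.norm(P-np.roll(P,-1,0),axis=1).round(4))
x=(P[0]+P[1]-P[2]-P[3])[:2];yaw=np.arctan2(x[1],x[0]);c=P.mean(0)[:2];ux=np.array([np.cos(yaw),np.sin(yaw)]);uy=np.array([-ux[1],ux[0]])
print("board",c,np.degrees(yaw))
s=[f((273,268),.018),f((370,487),.018)];d=s[0]-s[1];print("slot yaw",np.degrees(np.arctan2(d[1],d[0])),[( (q[:2]-c)@ux,(q[:2]-c)@uy) for q in s])
print("clamped axis",c+ux*.065)
for n,a,z in[("lid",(279,209),.1195),("grip",(349,379),.106),("gripL",(313,393),.106),("gripR",(386,363),.106)]:
    p=f(a,z)[:2];print(n,p.round(4),((p-c)@ux).round(4),((p-c)@uy).round(4))
o=telemetry.get_obs();print(o["tool_rot"])
```

```text
[[ 0.7139 -0.1214  0.018 ]
 [ 0.6277  0.0752  0.018 ]
 [ 0.3566 -0.0443  0.018 ]
 [ 0.4437 -0.2402  0.018 ]] [0.2147 0.2963 0.2144 0.2951]
board [ 0.53546399 -0.08269116] 23.759012971156988
slot yaw 23.724480409622124 [(np.float64(0.01763206699180519), np.float64(-0.00027086564431344577)), (np.float64(-0.13901037722885093), np.float64(-0.0001764561512413086))]
clamped axis [ 0.59495511 -0.05650326]
lid [ 0.5798 -0.0602] 0.0496 0.0027
grip [ 0.479  -0.1042] -0.0603 0.003
gripL [ 0.4702 -0.0823] -0.0596 0.0267
gripR [ 0.4891 -0.1269] -0.0603 -0.0218
[-1.79900103e+02  5.75741735e-03  1.54571716e+02]
```

Call:
arm_command:
  series: "-27.8 -18.6 0 0 0;-27.8 -18.6 0 0 0;-27.8 -18.6 0 0 0;-27.8 -18.6 0 0 0;-27.8 -18.6 0 0 0;-27.8 -18.6 0 0 0;-27.8 -18.6 0 0 0;-27.8 -18.6 0 0 0;-27.8 -18.6 0 0 0;-27.8 -18.6 0 0 0;-18 -32 0 0 0;-18 -32 0 0 0;-18 -32 0 0 0;-18 -32 0 0 0;-18 -32 0 0 0;-18 -32 0 0 0;-18 -32 0 0 0;-18 -32 0 0 0;-18 -32 0 0 0;-18 -32 0 0 0"

```text
time_s: 1.77
tool_pos: [0.475, -0.0684, 0.2224]
tool_rot: [180.0, -0.0, 154.6]
force: [1.0, 0.3, -0.1]
grip_width: 0.0869
grasp_force: 0.0
```

Call:
arm_command:
  series: "0 0 0 0.09 0;0 0 0 0.09 0;0 0 0 0.09 0;0 0 0 0.09 0;0 0 0 0.09 0;0 0 0 0.09 0;0 0 0 0.09 0;0 0 0 0.08 0;0 0 0 0 0"

```text
time_s: 2.52
tool_pos: [0.4752, -0.0666, 0.2222]
tool_rot: [-180.0, -0.0, 113.8]
force: [0.4, 0.2, 0.9]
grip_width: 0.0872
grasp_force: 0.0
```

Run:
```python
from h import *
C=cam("wrist");im=cams.read_camera("wrist")
c=np.array([.5355,-.0827]);t=np.radians(23.75);ux=np.array([np.cos(t),np.sin(t)]);uy=np.array([-ux[1],ux[0]])
print("pred grip",proj(C,[.479,-.104,.106]),"lid",proj(C,[.58,-.06,.12]))
for cc in blobs(masks(im)["red"],200):
    (u,v),r=cv2.minEnclosingCircle(cc);e=cv2.fitEllipse(cc);p=ray(C,e[0],.1195)[:2];print("red",e,p,2*r,((p-c)@ux,(p-c)@uy))
cv2.imwrite("pics/w1.png",im)
```

```text
pred grip [242.72630955 224.30899003] lid [366.31542081 230.71389846]
red ((365.2655029296875, 222.43959045410156), (55.74425506591797, 70.08641052246094), 99.21341705322266) [ 0.57554673 -0.05358904] 72.35396575927734 (np.float64(0.04837958048387967), np.float64(0.010516909585286845))
red ((502.2583312988281, 76.71512603759766), (21.716447830200195, 39.4931640625), 7.625458240509033) [0.61357544 0.09576235] 38.60071563720703 (np.float64(0.14333846176209433), np.float64(0.13190401044516703))
```

View pics/w1.png

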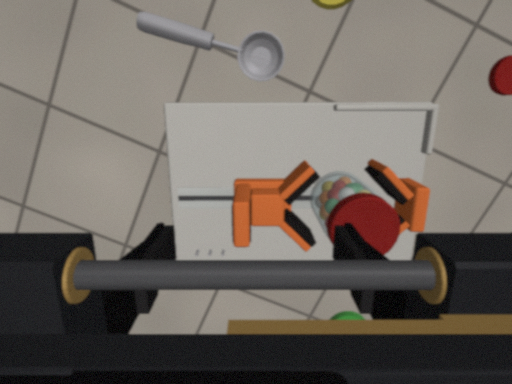

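The wrist view shows the grip at about (242,215), the slot at row 198 from (180,198), the jar at about (340,200), and the lid around (365,226). The lower rim of the lid is hidden by the fingers. I'll zoom in on the grip.

Run:
```python
import cv2
im=cv2.imread("pics/w1.png");cv2.imwrite("pics/w1c.png",cv2.convertScaleAbs(cv2.resize(im[160:270,210:410],None,fx=4,fy=4,interpolation=cv2.INTER_CUBIC),alpha=1.6))
```

```text
(no output)
```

View pics/w1c.png

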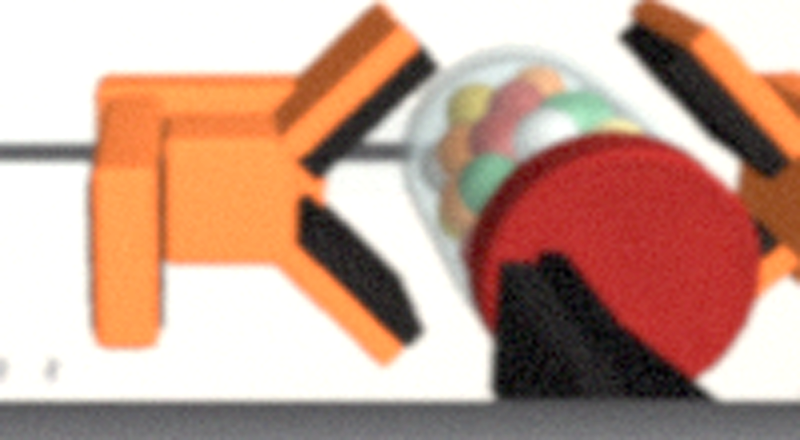

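Call:
arm_command:
  series: "-12 -3.9 20 0 0;-12 -3.9 20 0 0;-12 -3.9 20 0 0;0 0 20 0 0;0 0 20 0 0;0 0 16 0 0;0 0 12 0 0;0 0 10 0 0;0 0 6 0 0;0 0 4 0 0;0 0 0 0 100;0 0 0 0 180;0 0 0 0 230;0 0 0 0 255;0 0 0 0 255;0 0 0 0 255;0 0 0 0 255;0 0 0 0 255"
  squeeze: 40

```text
time_s: 4.07
tool_pos: [0.4795, -0.1042, 0.0747]
tool_rot: [180.0, 0.0, 113.9]
force: [0.1, 0.5, -0.2]
grip_width: 0.0418
grasp_force: 0.0
```

Call:
arm_command:
  series: "0 0 0 0 255;0 0 0 0 255;0 0 0 0 255;0 0 0 0 255;0 0 0 0 255;0 0 0 0 255"

```text
time_s: 4.57
tool_pos: [0.4786, -0.1046, 0.0745]
tool_rot: [-179.9, -0.0, 113.9]
force: [-4.2, -1.4, 3.3]
grip_width: 0.0159
grasp_force: 40.0
```

Call:
arm_command:
  series: "0 4 0 0 255;0 4 0 0 255;0 4 0 0 255;0 4 0 0 255;0 4 0 0 255;0 4 0 0 255;0 3 0 0 255;0 2 0 0 255;0 1 0 0 255;0 0 0 0 255"

```text
time_s: 5.4
tool_pos: [0.5033, -0.0936, 0.0744]
tool_rot: [-179.6, -0.1, 113.8]
force: [-11.8, -2.4, 11.1]
grip_width: 0.0157
grasp_force: 40.0
```

Call:
arm_command:
  series: "0 1 0 0 255;0 1 0 0 255;0 0 0 0 255"

```text
time_s: 5.65
tool_pos: [0.505, -0.0929, 0.0745]
tool_rot: [-179.6, -0.1, 113.8]
force: [-13.2, -3.3, 11.6]
grip_width: 0.0155
grasp_force: 40.0
```

Call:
arm_command:
  series: "0 1 0 0 255;0 1 0 0 255;0 0 0 0 255"

```text
time_s: 5.9
tool_pos: [0.5068, -0.0921, 0.0744]
tool_rot: [-179.6, -0.1, 113.8]
force: [-12.7, -3.3, 10.7]
grip_width: 0.0156
grasp_force: 40.0
```

Call:
arm_command:
  series: "0 1 0 0 255;0 1 0 0 255;0 0 0 0 255"

```text
time_s: 6.15
tool_pos: [0.5086, -0.0913, 0.0744]
tool_rot: [-179.6, -0.1, 113.8]
force: [-12.7, -3.2, 10.9]
grip_width: 0.0156
grasp_force: 40.0
```

Call:
arm_command:
  series: "0 1 0 0 255;0 0 0 0 255"

```text
time_s: 6.32
tool_pos: [0.5095, -0.0908, 0.0744]
tool_rot: [-179.6, -0.2, 113.8]
force: [-11.9, -2.3, 11.5]
grip_width: 0.0159
grasp_force: 40.0
```

Call:
arm_command:
  series: "0 1 0 0 255;0 0 0 0 255"

```text
time_s: 6.48
tool_pos: [0.5104, -0.0904, 0.0745]
tool_rot: [-179.6, -0.2, 113.8]
force: [-13.1, -3.4, 11.3]
grip_width: 0.0159
grasp_force: 40.0
```

Call:
arm_command:
  series: "0 1 0 0 255;0 0 0 0 255"

```text
time_s: 6.65
tool_pos: [0.5114, -0.0901, 0.0745]
tool_rot: [-179.6, -0.2, 113.8]
force: [-12.3, -3.4, 11.1]
grip_width: 0.0158
grasp_force: 40.0
```

Call:
arm_command:
  series: "0 1 0 0 255;0 0 0 0 255"

```text
time_s: 6.82
tool_pos: [0.5123, -0.0896, 0.0745]
tool_rot: [-179.6, -0.2, 113.8]
force: [-12.7, -2.7, 12.2]
grip_width: 0.0156
grasp_force: 40.0
```

Call:
arm_command:
  series: "0 1 0 0 255;0 0 0 0 255"

```text
time_s: 6.98
tool_pos: [0.513, -0.0893, 0.0744]
tool_rot: [-179.6, -0.2, 113.8]
force: [-13.7, -3.0, 12.3]
grip_width: 0.0157
grasp_force: 40.1
```

Call:
arm_command:
  series: "0 1 0 0 255;0 0 0 0 255"

```text
time_s: 7.15
tool_pos: [0.5135, -0.0891, 0.0745]
tool_rot: [-179.5, -0.2, 113.8]
force: [-13.4, -3.3, 11.9]
grip_width: 0.0157
grasp_force: 40.1
```

Call:
arm_command:
  series: "0 1 0 0 255;0 0 0 0 255"

```text
time_s: 7.32
tool_pos: [0.5137, -0.089, 0.0744]
tool_rot: [-179.4, -0.2, 113.8]
force: [-16.8, -3.6, 15.1]
grip_width: 0.0158
grasp_force: 40.1
```

Call:
arm_command:
  series: "0 1 0 0 255;0 0 0 0 255"

```text
time_s: 7.48
tool_pos: [0.5137, -0.089, 0.0744]
tool_rot: [-179.3, -0.2, 113.8]
force: [-18.6, -4.4, 16.4]
grip_width: 0.016
grasp_force: 40.1
```

Call:
arm_command:
  series: "0 1 0 0 255;0 0 0 0 255"

```text
time_s: 7.65
tool_pos: [0.5138, -0.089, 0.0744]
tool_rot: [-179.2, -0.3, 113.7]
force: [-20.7, -3.8, 19.0]
grip_width: 0.0157
grasp_force: 40.1
```

Run:
```python
from h import *
print(telemetry.get_obs()["wrist_torque"],telemetry.get_obs()["force"])
im=cams.read_camera("wrist");cv2.imwrite("pics/w2.png",im)
im2=cams.read_camera("side")[180:330,180:340]
cv2.imwrite("pics/s2.png",np.hstack([cv2.resize(im[100:384,100:500],(400,284)),cv2.resize(im2,(303,284),interpolation=cv2.INTER_CUBIC)]))
```

```text
[-1.04000584  4.20464298  0.05938454] [-20.66014906  -3.84179801  18.97365996]
```

View pics/s2.png

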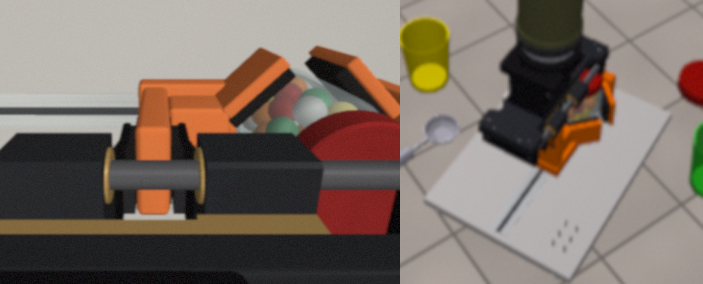

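The wrist view shows the grip plate pinched between the pads, with the jar between the two V jaws and the lid to the right. The side view is mostly hidden by the gripper. I'll measure where the lid is now.

Run:
```python
from h import *
from scipy.optimize import least_squares
c=np.array([.5355,-.0827]);t=np.radians(23.75);ux=np.array([np.cos(t),np.sin(t)]);uy=np.array([-ux[1],ux[0]])
C=cam("wrist");im=cv2.imread("pics/w2.png");m=masks(im)["red"]
b=blobs(m,200)[0][:,0,:];print(b.min(0),b.max(0))
# upper-envelope points: lower rim of lid / top arc
cols=np.arange(b[:,0].min()+2,b[:,0].max()-1,3)
top=np.array([[u,b[b[:,0]==u,1].min()] for u in cols if (b[:,0]==u).any()])
for z in(.1195,.1045):
    P=np.array([ray(C,q,z)[:2] for q in top]);
    f=lambda s:np.linalg.norm(P-s,axis=1)-.0315
    s=least_squares(f,[.595,-.056],loss="soft_l1",f_scale=.001);print(z,s.x,np.abs(s.fun).mean(),(s.x-c)@ux,(s.x-c)@uy)
h=cv2.cvtColor(im,cv2.COLOR_BGR2HSV)
print(h[235:300:8,430].tolist())
```

```text
[398 211] [511 259]
0.1195 [ 0.58438131 -0.05446915] 0.0002359260658173999 0.05611150289234822 0.006153241538924463
0.1045 [ 0.59517874 -0.05507362] 0.0002194767342519373 0.06575107232322978 0.0012513304589980832
[[1, 201, 118], [0, 194, 130], [2, 190, 133], [0, 166, 118], [160, 9, 81], [130, 8, 96], [120, 3, 80], [0, 185, 132], [179, 188, 133]]
```

Call:
arm_command:
  series: "0 1 0 0 255;0 0 0 0 255"

```text
time_s: 7.92
tool_pos: [0.5138, -0.0889, 0.0744]
tool_rot: [-179.1, -0.3, 113.7]
force: [-23.4, -4.9, 20.6]
grip_width: 0.0155
grasp_force: 40.2
```

Call:
arm_command:
  series: "0 -1.5 0 0 255;0 -1.5 0 0 255;0 -1 0 0 255;0 0 0 0 255"

```text
time_s: 8.25
tool_pos: [0.5138, -0.089, 0.0744]
tool_rot: [-179.6, -0.2, 113.8]
force: [-13.0, -2.9, 11.4]
grip_width: 0.0151
grasp_force: 40.0
```

Call:
arm_command:
  series: "0 -1.5 0 0 255;0 -1.5 0 0 255;0 0 0 0 255"

```text
time_s: 8.5
tool_pos: [0.5138, -0.089, 0.0745]
tool_rot: [-179.9, -0.1, 113.9]
force: [-5.4, -1.6, 5.3]
grip_width: 0.0158
grasp_force: 40.0
```

Call:
arm_command:
  series: "0 0 0 0 140;0 0 0 0 140;0 0 0 0 140;0 0 0 0 140;0 0 0 0 140;0 0 0 0 140;0 0 -10 0 140;0 0 -20 0 140;0 0 -25 0 140;0 0 -25 0 140;0 0 -25 0 140;0 0 -25 0 0;0 0 -15 0 0;0 0 0 0 0;0 0 0 0 0"

```text
time_s: 9.75
tool_pos: [0.5156, -0.0885, 0.2208]
tool_rot: [179.9, 0.0, 113.9]
force: [0.8, 0.3, -0.3]
grip_width: 0.0578
grasp_force: 0.0
```

Run:
```python
from h import *
C=cam("wrist");im=cams.read_camera("wrist");cv2.imwrite("pics/w3.png",im);t=cams.read_camera("top");cv2.imwrite("pics/t3.png",t)
a=cv2.convertScaleAbs(cv2.resize(im[120:290,200:400],None,fx=2,fy=2),alpha=1.5);b=cv2.convertScaleAbs(cv2.resize(t[160:300,270:400],(316,340),interpolation=cv2.INTER_CUBIC),alpha=1.5)
cv2.imwrite("pics/v3.png",np.hstack([a,b]))
for cc in blobs(masks(im)["red"],200)[:1]: print(cv2.fitEllipse(cc),cv2.boundingRect(cc))
print(telemetry.get_obs()["tool_pos"],"pred lidtop",proj(C,[.5938,-.0538,.1195]),proj(C,[.595,-.0551,.1195]))
```

```text
((352.5974426269531, 189.08242797851562), (68.44148254394531, 73.3763198852539), 66.69889068603516) (316, 155, 74, 70)
[ 0.51441168 -0.08831733  0.21872648] pred lidtop [355.07988206 191.49548027] [355.5778618  193.37451509]
```

View pics/v3.png

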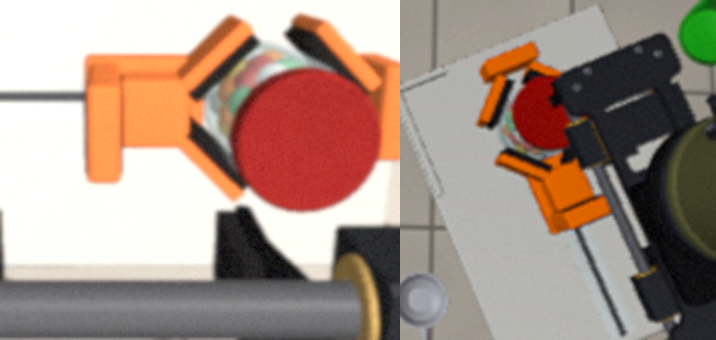

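The left view shows the jar seated in both V jaws, with the whole lid visible and centred at about (355,190) in the full frame. The jaw stayed where I left it, and this matches the prediction for (0.5938, -0.0538). Next I'll go over the lid.

Call:
arm_command:
  series: "0 21.6 0 0 0;0 21.6 0 0 0;0 21.6 0 0 0;0 21.6 0 0 0;0 0 0 0 0;0 0 20 0 0;0 0 20 0 0;0 0 20 0 0;0 0 20 0 0;0 0 0 0 0"

```text
time_s: 10.68
tool_pos: [0.5898, -0.0535, 0.1341]
tool_rot: [-179.5, -0.2, 113.9]
force: [-1.0, 0.4, -1.2]
grip_width: 0.0871
grasp_force: 0.0
```

Run:
```python
from h import *
o=telemetry.get_obs();print(o["tool_pos"],o["qpos"],o["grip_width"],o["force"])
```

```text
[ 0.58977987 -0.05351983  0.13411324] [-21.31176719  16.16946099  28.23998675  98.50870785  -8.0745813
  67.93015239  32.96880125] 0.08710063650373566 [-1.03536761  0.40348456 -1.22647467]
```

Call:
arm_command:
  series: "0 0 0 0 0;0 0 0 0 0;0 0 0 0 0"

```text
time_s: 10.93
tool_pos: [0.5948, -0.0537, 0.141]
tool_rot: [179.9, 0.0, 113.9]
force: [0.3, 1.0, 0.0]
grip_width: 0.0872
grasp_force: 0.0
```

Call:
arm_command:
  series: "0 0 8 0 0;0 0 10 0 0;0 0 10 0 0;0 0 8 0 0;0 0 6 0 0;0 0 4 0 0;0 0 0 0 0;0 0 0 0 0"

```text
time_s: 11.6
tool_pos: [0.594, -0.0535, 0.0933]
tool_rot: [-180.0, -0.0, 113.9]
force: [-0.1, -0.2, -0.4]
grip_width: 0.0867
grasp_force: 0.0
```

Call:
arm_command:
  series: "0 0 0 0 255;0 0 0 0 255;0 0 0 0 255;0 0 0 0 255;0 0 0 0 255;0 0 0 0 255"
  squeeze: 10

```text
time_s: 12.1
tool_pos: [0.5942, -0.0535, 0.0938]
tool_rot: [180.0, 0.0, 113.9]
force: [-0.0, 0.2, 0.5]
grip_width: 0.0626
grasp_force: 10.0
```

Call:
arm_command:
  series: "0 0 0 0 255;0 0 0 0 255;0 0 0 0 255"
  squeeze: 50

```text
time_s: 12.35
tool_pos: [0.5943, -0.0534, 0.0938]
tool_rot: [180.0, 0.0, 113.9]
force: [0.7, 0.0, 1.5]
grip_width: 0.0615
grasp_force: 50.0
```

Call:
arm_command:
  series: "0 0 -0.06 -0.05 255;0 0 -0.06 -0.05 255;0 0 -0.07 -0.05 255;0 0 -0.06 -0.05 255;0 0 0 0 255"

```text
time_s: 12.77
tool_pos: [0.5941, -0.0535, 0.0941]
tool_rot: [180.0, 0.0, 125.4]
force: [-0.7, -0.8, 2.6]
grip_width: 0.0618
grasp_force: 50.0
```

```bash
cat > st.py <<'E'
from h import *
o=telemetry.get_obs();print(o["time_s"],o["tool_pos"].round(4),o["tool_rot"].round(2),"F",o["force"].round(2),"M",o["wrist_torque"].round(3),o["grip_width"],o["grasp_force"],o["qpos"][6])
E
python3 st.py
```

```text
12.7667 [ 0.5941 -0.0535  0.0941] [1.7998e+02 1.0000e-02 1.2544e+02] F [-0.69 -0.84  2.6 ] M [-0.02   0.04   0.235] 0.061815123576689335 49.9996531229408 45.05858994155887
```

Call:
arm_command:
  series: "0 0 -0.06 -0.05 255;0 0 -0.06 -0.05 255;0 0 -0.07 -0.05 255;0 0 -0.06 -0.05 255"

```text
time_s: 13.1
tool_pos: [0.5941, -0.0534, 0.0942]
tool_rot: [180.0, -0.0, 136.8]
force: [-0.0, -0.5, 1.6]
grip_width: 0.0616
grasp_force: 50.0
```

```bash
python3 st.py
python3 - <<'E'
from h import *
im=cams.read_camera("wrist");cv2.imwrite("pics/w4.png",im)
E
```

```text
13.1 [ 0.5941 -0.0534  0.0942] [ 1.7998e+02 -1.0000e-02  1.3682e+02] F [-0.   -0.5   1.62] M [ 0.062  0.088 -0.242] 0.061566007535061376 49.99992014876625 55.92546951190432
```

Call:
arm_command:
  series: "0 0 -0.06 -0.05 255;0 0 -0.06 -0.05 255;0 0 -0.07 -0.05 255;0 0 -0.06 -0.05 255"

```text
time_s: 13.48
tool_pos: [0.5939, -0.0534, 0.0945]
tool_rot: [180.0, -0.0, 148.2]
force: [-1.9, 0.5, 2.5]
grip_width: 0.0615
grasp_force: 50.0
```

```bash
python3 st.py
```

```text
13.4833 [ 0.5939 -0.0534  0.0945] [ 1.7998e+02 -2.0000e-02  1.4824e+02] F [-1.86  0.48  2.47] M [ 0.119  0.259 -0.246] 0.06153826291159682 50.0236388999474 66.8374782560883
```

Call:
arm_command:
  series: "0 0 -0.06 -0.05 255;0 0 -0.06 -0.04 255"

```text
time_s: 13.65
tool_pos: [0.5939, -0.0534, 0.0946]
tool_rot: [180.0, -0.0, 153.4]
force: [-1.5, 0.0, 3.7]
grip_width: 0.0618
grasp_force: 50.0
```

```bash
python3 st.py
```

```text
13.65 [ 0.5939 -0.0534  0.0946] [ 1.7998e+02 -3.0000e-02  1.5339e+02] F [-1.45  0.03  3.68] M [ 0.091  0.343 -0.294] 0.06181947555820952 50.00061769860622 71.76875464446057
```

Call:
arm_command:
  series: "0 0 -0.04 -0.03 255;0 0 -0.04 -0.03 255"

```text
time_s: 13.82
tool_pos: [0.5937, -0.0534, 0.0949]
tool_rot: [180.0, -0.0, 156.8]
force: [-2.6, 0.2, 5.0]
grip_width: 0.0615
grasp_force: 50.0
```

```bash
python3 st.py
```

```text
13.8167 [ 0.5937 -0.0534  0.0949] [ 1.8000e+02 -5.0000e-02  1.5679e+02] F [-2.59  0.21  4.99] M [-0.006  0.506 -0.104] 0.06150558935835987 50.00164245524502 75.01671887332515
```

Call:
arm_command:
  series: "0 0 -0.04 -0.03 255;0 0 -0.04 -0.03 255"

```text
time_s: 13.98
tool_pos: [0.5939, -0.0538, 0.0953]
tool_rot: [-180.0, -0.0, 160.2]
force: [-1.1, 0.4, 5.7]
grip_width: 0.0615
grasp_force: 50.0
```

```bash
python3 st.py
```

```text
13.9833 [ 0.5939 -0.0538  0.0953] [-1.8000e+02 -1.0000e-02  1.6022e+02] F [-1.09  0.36  5.72] M [-0.045  0.434 -0.062] 0.06151226993520051 50.00153825749294 78.3153348238117
```

Call:
arm_command:
  series: "0 0 -0.5 0 255;0 0 -1 0 255;0 0 -1 0 255;0 0 -1 0 255;0 0 0 0 255"

```text
time_s: 14.4
tool_pos: [0.5937, -0.0536, 0.0978]
tool_rot: [-180.0, -0.0, 160.3]
force: [-1.1, -0.8, -0.2]
grip_width: 0.0619
grasp_force: 50.0
```

```bash
python3 st.py
```

```text
14.4 [ 0.5937 -0.0536  0.0978] [-1.7997e+02 -4.0000e-02  1.6026e+02] F [-1.15 -0.83 -0.15] M [-0.187  0.226 -0.006] 0.06191997688197502 49.99993621910107 78.26717668558598
```

Torque and vertical force are both near zero, so the lid is free. I'll lift it straight up slowly.

Call:
arm_command:
  series: "0 0 -1.5 0 255;0 0 -2 0 255;0 0 -2.5 0 255;0 0 -3 0 255;0 0 -3 0 255;0 0 -3 0 255;0 0 -3 0 255;0 0 -3 0 255;0 0 -3 0 255;0 0 -2 0 255;0 0 -1.5 0 255;0 0 0 0 255;0 0 0 0 255;0 0 0 0 255"

```text
time_s: 15.57
tool_pos: [0.5939, -0.0534, 0.1254]
tool_rot: [-180.0, -0.0, 160.3]
force: [-0.1, -0.5, 0.2]
grip_width: 0.0612
grasp_force: 50.0
```

```bash
python3 st.py
python3 - <<'E'
from h import *
im=cams.read_camera("wrist");s=cams.read_camera("side")
a=cv2.resize(im,(480,360));b=cv2.resize(s[180:330,180:310],(312,360),interpolation=cv2.INTER_CUBIC)
cv2.imwrite("pics/v5.png",cv2.convertScaleAbs(np.hstack([a,b]),alpha=1.4))
E
```

```text
15.5667 [ 0.5939 -0.0534  0.1254] [-1.800e+02 -2.000e-02  1.603e+02] F [-0.11 -0.49  0.23] M [ 0.015 -0.032  0.031] 0.06117143632057794 49.99985271897458 77.81167602097909
```

View pics/v5.png

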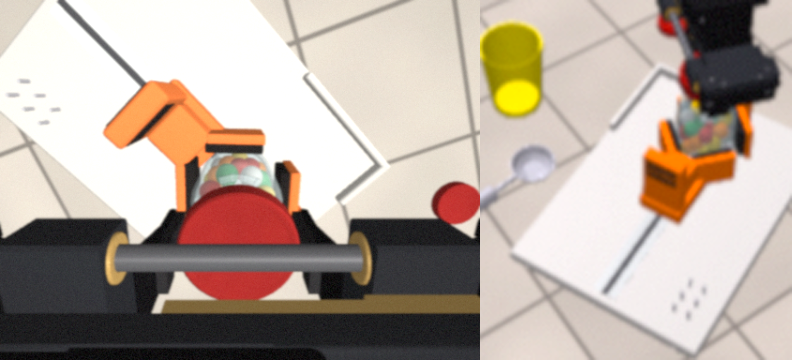

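The lid is held between the fingers in the wrist view. The side view shows the jar still standing in the jaws below it. The lid's lower edge is about 20 mm above the rim and the lid is level, so I'm handing in.

```bash
python3 -c "
from cell import env
print(env.sign_off())"
```

```text
the job is handed in; nothing more can be done
None
```

I handed the job in at about 16 s: the jar is clamped in the board and its lid is unscrewed. By the tool readings, the lid is held level about 20 mm above the mouth. The tumblers and the spoon were not touched; the sign-off gave no verdict.

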